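# Centre the egg cup on the dome stand

## Robot

A 6-joint arm with a two-finger parallel gripper is mounted at the origin on the work surface. World frame = base frame: x ahead of the robot, y to its left, z up, the work surface at z = 0. Lengths are in m, angles in rad, forces in N, time in s.
With the tool pointing down it reaches from about 0.325 to 0.75 m from the base axis. Payload 7.6 kg.
Tool frame: the origin (TCP) lies at the centre of the arm's flange, where the gripper is bolted on; the fingertips stand 173 mm ahead of it and the grasp point (between the pads) lies 155 mm ahead of it; z points along the fingers, y is the direction in which the jaws open and shut (so a half turn about z gives the same grasp; the last joint's range is limited). The gripper opens to 85 mm and grips with 20 to 120 N. Pads are 22 mm wide; open, the fingers measure 114 mm over their backs; the gripper's body (76 mm by 85 mm) begins 54 mm behind the grasp point. The pads swing forward as they close: fully open they stand 13 mm farther back than shut.
Start: joints at [-1.2, 0.052, 1.401, -0, 1.689, -0.07], TCP at [0.224, -0.475, 0.405] pointing down, gripper open.
Joint ranges: [-2.9, 2.9], [-0.91, 2.17], [0.12, 2.37], [-1.06, 4.2], [0.26, 2.73], [-2.93, 2.93]. Speed limits (rad/s): [2.57, 2.57, 3.01, 3.14, 3.14, 3.14].

## Interface

Orientations are given as a 3x3 rotation matrix whose columns are the frame's x, y, z axes.
In Python, from bench import bot, vision, ticket gives the robot as it stands.
- The arm moves only by the tool drive_tool, never from a script. Its argument "plan" is a list of rows, each a list of 7 numbers: the turn, a rotation vector about the tool's x, y, z in degrees, then the shift along the tool's x, y, z in m, then the opening, from 0 (shut) to 1 (fully open). In form: [[ax, ay, az, tx, ty, tz, hand], ...]. A call has 1 to 10 rows; each row is the pose to reach, as a shift and turn from the pose measured when the call began, along the tool's axes at that moment; what a row does not reach only later rows make up. A row lasts 1/12 s, in which the tool goes at most 41.7 mm and 7.16 degrees, less where a joint would pass 70% of its speed; a pose out of reach is approached as far as the arm can. A call with a gripper value outside its range is refused whole. The fingers move at their own pace and stop on an object; the grip force is fixed at half the most. Time passes only in rows, so rows that repeat a pose let the fingers close. It gives the time, the measured TCP pose, the force and the opening at its end, in the units of the state.
- bot.get_obs(): the state, without advancing time (a new reading comes with each control period).
- vision.camera(name): name is "scene" or "side" or "wrist"; returns a dict with "pixels" (384x512x3 uint8, red, green, blue), "z_map" (384x512 float32, m along the optical axis (not along the pixel's ray), 0 where there is no reading), "K" (3x3 intrinsics, pixels), "R" (3x3) and "t" (3): a world point X has camera coordinates R X + t; the wrist camera has in their place "T_tool_cam" (4x4, takes a point from camera to tool coordinates, whose origin is the TCP and whose axes are the flange's). Camera axes: x right, y down, z forward; pixel columns grow to the right and rows downward; lengths in m; the calibration is good to about 2 mm. A picture is of the moment at which its call begins: read the wrist's pose just before it.
- ticket.sign_off(): hands the job in, once; it reports no verdict.
The state is a dict: "t": time; "joints": joint angles; "qd": joint speeds; "effort": joint torques, N m; "ee_pos": TCP position; "ee_rot": TCP orientation; "wrist_force": force on the tool from outside, world axes, zero at the start; "wrist_torque": the same for the moment, N m; "grip_width": finger opening in m.
Only numpy, scipy, OpenCV 4.12 (cv2) and the standard library are available. Lean on these libraries where they do the work, as an engineer would, in place of code of your own. Each camera call takes 0.05 s, during which the arm holds its last target. There are 200 camera calls.

## Task

The egg cup with the boiled egg has been set down near the edge of the small footed wooden stand, where the glass dome would not go over it. Nudge the cup with light taps of the fingertips until it stands upright in the middle of the stand, the egg still in it: do not grip or lift it, do not shift the stand, and leave everything else where it is. Finish with the hand clear.

Things in the scene. Friction and masses are not known exactly. Their poses are not given: they have to be found in the camera images.
- stand: small round wooden pedestal (base of a cake dome), loose, 0.35 kg, 112 mm in diameter and 50 mm high, with a flat smooth top without a rim; a 7 mm thick plate on a stem and an 84 mm foot. Origin: centre of its underside on the table (so its top's centre is 50 mm above), z up
- eggcup: white ceramic egg cup, loose, about 0.09 kg, 38 mm high, on the stand, 24 to 31 mm off its centre in any direction. Round foot 52 mm in diameter, 5 mm thick, its widest part (neck 26 mm, rim 50 mm): an upright finger with its tip under 5 mm above the stand's top meets the foot. Friction on the stand 0.5 to 0.7; it may tip if pushed at the rim or above. Origin: centre of its underside, z up
- cup_mid (a point): centre of the egg cup, half-way up (19 mm above its underside)
- egg_seat (a point): point of the egg cup, on its axis 38.5 mm above its underside, where the centre of a seated egg lies
- egg_center (a point): centre of the boiled egg, half-way up; brown hen's egg, 54 mm high, 42 mm thick, 0.055 kg, standing loose in the egg cup with about 1 mm of play at the rim; its top is about 66 mm above the stand's top
- dome: glass dome with a wooden knob, 82 mm in diameter, 126 mm high, standing on the table; bystander. Origin: centre of its underside
- spare: an empty egg cup of the same kind standing on the table near the stand; bystander. Origin: centre of its underside
- bowl: small white ceramic bowl, 96 mm in diameter, 44 mm high, near the stand; bystander. Origin: centre of its underside
- glass: drinking glass, 68 mm in diameter, 82 mm high, near the stand; bystander. Origin: centre of its underside
- shaker: glass salt shaker with a steel cap, 39 mm in diameter, 74 mm high, near the stand; bystander. Origin: centre of its underside
- spoon: wooden spoon lying on the table, 160 mm long along its x axis, to the robot's right; bystander. Origin: centre of its underside
- spatula: silicone spatula with a wooden handle lying on the table, 260 mm long along its x axis, to the robot's right; bystander. Origin: centre of its underside

How it is judged:
At the end, for the whole second after the job is handed in: The egg cup stands upright and at rest on the stand, its axis within 8 mm of the stand's, the egg seated in it (centre within 8 mm of its seat); the stand is upright and within 15 mm of where it was, and every bystander within 25 mm of where it was (horizontal distance between eggcup and stand below 0.008 m and angle between eggcup's own z axis and vertical below 0.06 rad and z of eggcup in the frame of stand between 0.046 and 0.054 m and distance between egg_center and egg_seat below 0.008 m and linear speed of each of eggcup, stand below 0.02 m/s and distance of stand from where it was at the start of the episode below 0.015 m and angle between stand's own z axis and vertical below 0.05 rad and distance of each of dome, spare, bowl, glass, shaker, spoon, spatula from where it was at the start of the episode below 0.025 m); the robot touches nothing.
It fails at once if the egg cup is lifted off the stand, falls from it, or is tipped by more than about 17 degrees (angle between eggcup's own z axis and vertical above 0.3 rad or z of eggcup in the frame of stand above 0.062 m or z of eggcup in the frame of stand below 0.04 m).
It fails at once if the egg cup is gripped: fingers on it from both sides, with the hand over it (horizontal distance between the grasp point and cup_mid below 0.02 m and contact force between the fingers and eggcup above 0.3 N).
It fails at once if the egg cup is struck or pushed hard (more than 8 N) or sent sliding (faster than 15 cm/s) (contact force between the arm and eggcup above 8 N or linear speed of eggcup above 0.15 m/s).
It fails at once if the egg leaves the cup (distance between egg_center and egg_seat above 0.014 m).
It fails at once if the stand is shifted by more than 15 mm, another thing by more than 25 mm, or any of them tipped over (distance of stand from where it was at the start of the episode above 0.015 m or angle between stand's own z axis and vertical above 0.1 rad or distance of any of dome, spare, bowl, glass, shaker, spoon, spatula from where it was at the start of the episode above 0.025 m or angle between any of dome, spare, bowl, glass, shaker, spoon, spatula's own z axis and vertical above 0.3 rad).
It also fails if it takes over 58 s, if anything falls off the work surface, if the arm or the gripper's body presses on something with over 40 N, if the wrist force passes 120 N, or if a joint passes its speed limit or range.

## Working session

There is one attempt and no reset: what is moved stays moved. The work goes in short steps, Python scripts to look and compute and a tool call to move; the robot and the scene stay as the last step left them, time stands still between calls to the robot, and variables do not carry over. Pictures are saved under pics/ and viewed, about 8 in all and at most 12, crops included, and the job is handed in when it is done.

Besides the shell and the picture viewer there is one more tool, called after "Emit:" as a command line: name --pt "numbers of a row" for each row, then --argument value for the rest. drive_tool: Moves the arm, as the interface text tells. Its arguments: {"type":"object","properties":{"plan":{"type":"array","items":{"type":"array","items":{"type":"number"}}}},"required":["plan"]}

```bash
mkdir -p pics; ls; cat > h.py <<'E'
import numpy as np, cv2
from bench import bot, vision, ticket
def grab(name):
    o=bot.get_obs(); c=vision.camera(name)
    if name=="wrist":
        T=np.eye(4);T[:3,:3]=o["ee_rot"];T[:3,3]=o["ee_pos"];W=T@c["T_tool_cam"]
        c["R"]=W[:3,:3].T;c["t"]=-W[:3,:3].T@W[:3,3]
    return c
def cloud(c):
    z=c["z_map"];v,u=np.mgrid[:z.shape[0],:z.shape[1]]
    P=np.stack([u*z,v*z,z],-1)@np.linalg.inv(c["K"]).T
    P=(P-c["t"])@c["R"]; P[z==0]=np.nan
    return P
def save(c,n): cv2.imwrite(f"pics/{n}.png",c["pixels"][:,:,::-1])
E
python3 - <<'E'
from h import *
a=grab("scene");b=grab("side")
cv2.imwrite("pics/s1.png",cv2.resize(a["pixels"][:,:,::-1],(800,600)))
cv2.imwrite("pics/s2.png",cv2.resize(b["pixels"][:,:,::-1],(800,600)))
for c in(a,b): print(-c["R"].T@c["t"], c["R"][2])
np.savez("c1.npz",A=cloud(a),B=cloud(b))
print(bot.get_obs())
E
```

```text
pics
[ 1.25527094 -0.40985613  1.24406645] [-0.485969    0.27560504 -0.8293829 ]
[0.17248537 0.68873588 0.61420014] [ 0.39684006 -0.73219154 -0.55354631]
{'t': 0.1, 'joints': array([-1.20030129e+00,  5.27883904e-02,  1.40161362e+00,  1.22589144e-05,
        1.68865259e+00, -7.03243654e-02]), 'qd': array([ 0.00059995, -0.00039291, -0.00421825,  0.00164243, -0.00012234,
       -0.00047554]), 'effort': array([ 6.46836052e-04, -3.82583892e+01, -3.60987210e+01, -1.06129887e-04,
        4.76874367e-03, -5.80328916e-06]), 'ee_pos': array([ 0.22400802, -0.47478136,  0.40395367]), 'ee_rot': array([[ 9.04401760e-01,  4.26681600e-01, -5.17990260e-04],
       [ 4.26681899e-01, -9.04400734e-01,  1.36716132e-03],
       [ 1.14871808e-04, -1.45748017e-03, -9.99998931e-01]]), 'wrist_force': array([ 0.26395872, -0.49817562,  0.21313642]), 'wrist_torque': array([ 0.01690341, -0.02795924,  0.0088324 ]), 'grip_width': 0.08554430608535517}
```

View pics/s1.png

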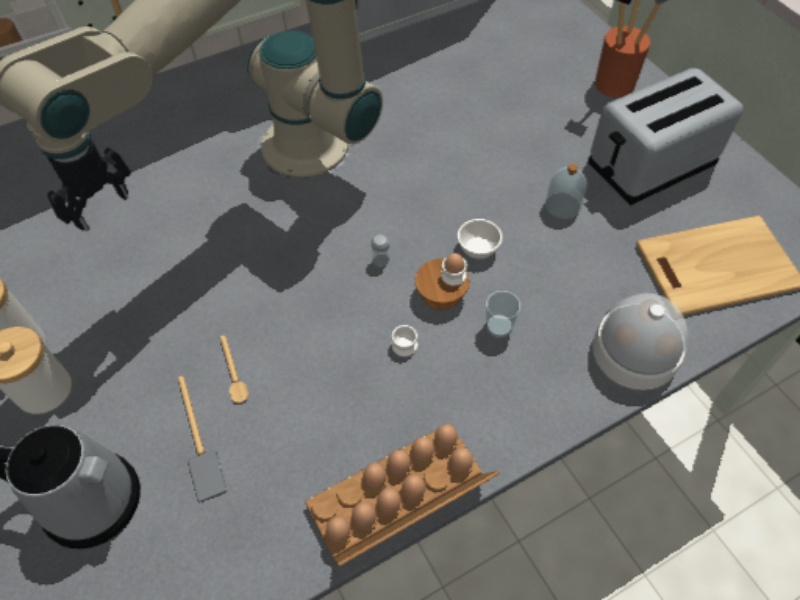

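View pics/s2.png

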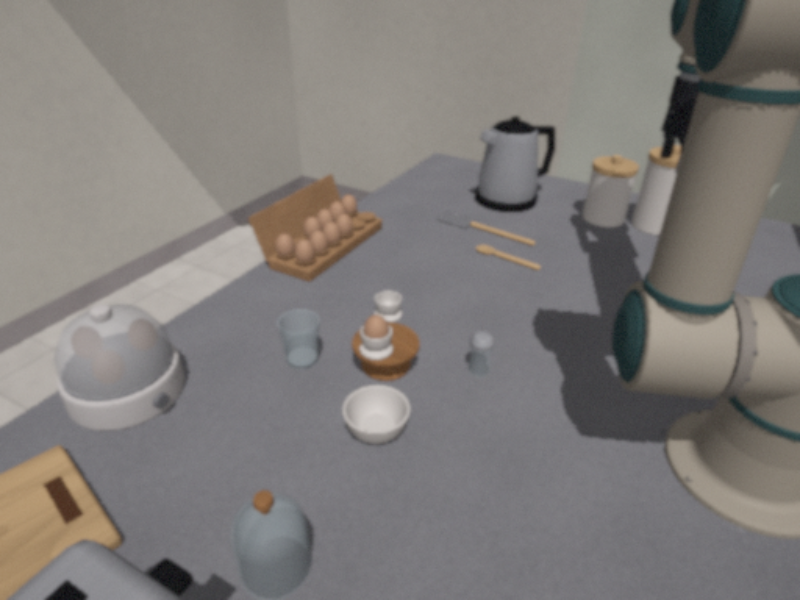

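The stand is at about (442,283) in the scene view, with the cup on its upper-right edge at (455,268). The spare is at (404,341), glass (501,313), bowl (480,238) and shaker (380,250). The side view agrees. Next I'll measure positions from the depth data.

```bash
python3 - <<'E'
from h import *
d=np.load("c1.npz")
def circ(p):
    A=np.c_[2*p,np.ones(len(p))];s=np.linalg.lstsq(A,(p**2).sum(1),rcond=None)[0];return s[:2],np.sqrt(s[2]+s[:2]@s[:2])
px={'stand':(442,290),'bowl':(480,240),'glass':(501,313),'spare':(404,341),'shaker':(380,250),'egg':(455,262)}
A=d["A"];c0=A[int(290/1.5625),int(437/1.5625)];print("stand px",c0)
for k,(u,v) in px.items():print(k,A[int(v/1.5625),int(u/1.5625)].round(3))
for n in"AB":
    P=d[n].reshape(-1,3);m=np.linalg.norm(P[:,:2]-c0[:2],axis=1)<.09;P=P[m]
    print(n,np.histogram(P[:,2],bins=np.arange(-.005,.13,.005)))
    for lo,hi in((.046,.054),(.075,.087),(.088,.1),(.1,.12)):
        q=P[(P[:,2]>lo)&(P[:,2]<hi),:2]
        if len(q)>5:
            (c,r)=cv2.minEnclosingCircle(q.astype(np.float32));print(lo,hi,len(q),q.min(0).round(3),q.max(0).round(3),"enc",np.round(c,3),round(r,3))
# bystanders by cluster
P=d["A"].reshape(-1,3);m=(P[:,2]>.015)&(np.linalg.norm(P[:,:2]-c0[:2],axis=1)<.25)
H=np.zeros((250,250),np.uint8);ij=((P[m][:,:2]-c0[:2]+.25)/.002).astype(int).clip(0,249);H[ij[:,0],ij[:,1]]=255
H=cv2.morphologyEx(H,cv2.MORPH_CLOSE,np.ones((3,3)));n,_,st,ce=cv2.connectedComponentsWithStats(H)
for s,c in zip(st[1:],ce[1:]):
    if s[4]>30: print("blob x",(s[1]*.002-.25+c0[0]).round(3),"+",s[3]*2,"y",(s[0]*.002-.25+c0[1]).round(3),"+",s[2]*2)
E
```

```text
stand px [0.55614328 0.04256259 0.04756374]
stand [0.563 0.05  0.051]
bowl [0.463 0.212 0.005]
glass [0.651 0.14  0.013]
spare [ 0.61  -0.065  0.01 ]
shaker [ 0.419 -0.014  0.06 ]
egg [0.554 0.085 0.112]
A (array([366, 756, 170,  19,   0,   0,   0,   0,   0,   8, 159, 386,  93,
        11,   4,   3,  11,  18,  26,  27,  21,  19,  26,  34,  14,   1]), array([-0.005,  0.   ,  0.005,  0.01 ,  0.015,  0.02 ,  0.025,  0.03 ,
        0.035,  0.04 ,  0.045,  0.05 ,  0.055,  0.06 ,  0.065,  0.07 ,
        0.075,  0.08 ,  0.085,  0.09 ,  0.095,  0.1  ,  0.105,  0.11 ,
        0.115,  0.12 ,  0.125]))
0.046 0.054 478 [0.487 0.007] [0.601 0.117] enc [0.543 0.061] 0.058
0.075 0.087 34 [0.517 0.064] [0.57  0.109] enc [0.543 0.087] 0.027
0.088 0.1 65 [0.526 0.064] [0.571 0.113] enc [0.548 0.088] 0.026
0.1 0.12 93 [0.53  0.068] [0.565 0.105] enc [0.549 0.087] 0.019
B (array([812, 221, 164,  42,   0,   0,   0,   0,   0,  31, 461, 137,  67,
         5,  16,  23,  25,  39,  62,  32,  35,  41,  37,  36,   0,   0]), array([-0.005,  0.   ,  0.005,  0.01 ,  0.015,  0.02 ,  0.025,  0.03 ,
        0.035,  0.04 ,  0.045,  0.05 ,  0.055,  0.06 ,  0.065,  0.07 ,
        0.075,  0.08 ,  0.085,  0.09 ,  0.095,  0.1  ,  0.105,  0.11 ,
        0.115,  0.12 ,  0.125]))
0.046 0.054 563 [0.489 0.01 ] [0.6   0.122] enc [0.544 0.066] 0.056
0.075 0.087 95 [0.522 0.074] [0.57  0.115] enc [0.546 0.092] 0.024
0.088 0.1 77 [0.526 0.079] [0.564 0.114] enc [0.544 0.096] 0.021
0.1 0.12 114 [0.53 0.08] [0.563 0.109] enc [0.546 0.093] 0.017
blob x 0.388 + 36 y -0.027 + 40
blob x 0.43 + 80 y 0.157 + 88
blob x 0.466 + 62 y 0.147 + 68
blob x 0.486 + 116 y 0.007 + 112
blob x 0.588 + 54 y -0.091 + 50
blob x 0.636 + 54 y 0.097 + 62
blob x 0.656 + 50 y 0.089 + 60
```

Emit:
drive_tool --pt "0 0 -7 0.032 -0.019 0.01 0.35" --pt "0 0 -14 0.063 -0.038 0.02 0.35" --pt "0 0 -21 0.095 -0.056 0.03 0.35" --pt "0 0 -28 0.127 -0.075 0.04 0.35" --pt "0 0 -35 0.158 -0.094 0.05 0.35" --pt "0 0 -42 0.19 -0.113 0.06 0.35" --pt "0 0 -49 0.221 -0.132 0.07 0.35" --pt "0 0 -56 0.253 -0.15 0.08 0.35" --pt "0 0 -63 0.285 -0.169 0.09 0.35" --pt "0 0 -64.7 0.316 -0.188 0.104 0.35"

```text
t: 0.93
ee_pos: [0.4303, -0.1681, 0.3003]
ee_rot: [[-0.006, 1.0, 0.001], [1.0, 0.006, 0.001], [0.001, 0.001, -1.0]]
wrist_force: [0.8, 0.3, -0.1]
grip_width: 0.0296
```

```bash
python3 - <<'E'
from h import *
o=bot.get_obs();print(o["t"],o["ee_pos"],o["ee_rot"].round(4),o["wrist_force"],o["grip_width"])
c=grab("wrist");save(c,"w1");P=cloud(c);np.save("w1.npy",P)
d=np.linalg.norm(P[...,:2]-o["ee_pos"][:2],axis=-1)
print("z max within 6cm of tcp below tips:",np.nanmax(np.where((d<.07)&(P[...,2]<o["ee_pos"][2]-.19),P[...,2],np.nan)))
E
```

```text
0.9333 [ 0.43029124 -0.16805367  0.30026393] [[-5.7e-03  1.0e+00  6.0e-04]
 [ 1.0e+00  5.7e-03  8.0e-04]
 [ 8.0e-04  6.0e-04 -1.0e+00]] [ 0.82388908  0.25955395 -0.14246511] 0.029608716135961083
z max within 6cm of tcp below tips: 0.003201736038844933
```

View pics/w1.png

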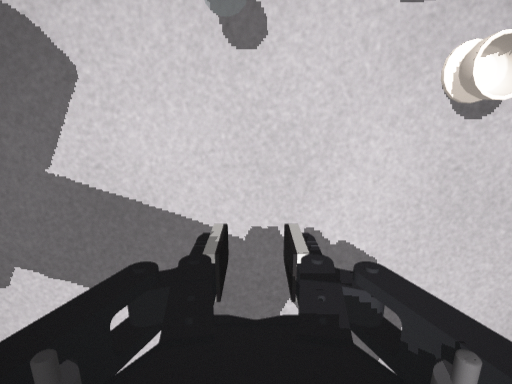

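The wrist view shows bare table below and the fingertips at about (220,228) and (293,228). I'll check the tip length from depth and start down for a calibration touch.

```bash
python3 - <<'E'
from h import *
P=np.load("w1.npy")
for u0,u1 in((195,235),(280,325)):
    q=P[215:300,u0:u1].reshape(-1,3);q=q[q[:,2]>.08];print(len(q),np.percentile(q[:,2],[0,2,10]),"x",q[:,0].min(),q[:,0].max(), "y",q[:,1].max())
E
```

```text
2191 [0.12868492 0.1329211  0.13993555] x 0.4017509601134992 0.41859469794267457 y -0.149523297922142
2587 [0.12848467 0.13334207 0.14133141] x 0.44179840849517316 0.4591785840826965 y -0.14917588745506943
```

Emit:
drive_tool --pt "0 0 0 0 0 0.025 0.35" --pt "0 0 0 0 0 0.055 0.35" --pt "0 0 0 0 0 0.085 0.35" --pt "0 0 0 0 0 0.105 0.35" --pt "0 0 0 0 0 0.115 0.35" --pt "0 0 0 0 0 0.12 0.35" --pt "0 0 0 0 0 0.12 0.35" --pt "0 0 0 0 0 0.12 0.35"

```text
t: 1.65
ee_pos: [0.432, -0.1633, 0.1779]
ee_rot: [[-0.008, 1.0, -0.001], [1.0, 0.008, 0.005], [0.005, -0.001, -1.0]]
wrist_force: [1.0, 0.2, 0.3]
grip_width: 0.0297
```

Emit:
drive_tool --pt "0 0 0 0 0 0.001 0.35" --pt "0 0 0 0 0 0.002 0.35" --pt "0 0 0 0 0 0.003 0.35" --pt "0 0 0 0 0 0.003 0.35"

```text
t: 1.98
ee_pos: [0.4321, -0.1633, 0.1753]
ee_rot: [[-0.008, 1.0, -0.0], [1.0, 0.008, 0.005], [0.005, -0.0, -1.0]]
wrist_force: [-0.3, -0.1, -0.4]
grip_width: 0.0298
```

Emit:
drive_tool --pt "0 -0.3 0 0 0 0.001 0.35" --pt "0 -0.3 0 0 0 0.0015 0.35" --pt "0 -0.3 0 0 0 0.002 0.35" --pt "0 -0.3 0 0 0 0.002 0.35"

```text
t: 2.32
ee_pos: [0.4321, -0.1633, 0.1732]
ee_rot: [[-0.008, 1.0, -0.0], [1.0, 0.008, -0.0], [-0.0, -0.0, -1.0]]
wrist_force: [-1.0, 0.0, -0.9]
grip_width: 0.0298
```

Emit:
drive_tool --pt "0 0 0 0 0 0.0007 0.35" --pt "0 0 0 0 0 0.0013 0.35" --pt "0 0 0 0 0 0.002 0.35" --pt "0 0 0 0 0 0.002 0.35"

```text
t: 2.65
ee_pos: [0.4323, -0.1633, 0.1729]
ee_rot: [[-0.008, 1.0, -0.001], [1.0, 0.008, -0.0], [-0.0, -0.001, -1.0]]
wrist_force: [-8.7, 3.3, 17.7]
grip_width: 0.03
```

Emit:
drive_tool --pt "0 0 0 0 0 -0.025 0.35" --pt "0 0 0 0 0 -0.06 0.35" --pt "0 0 0 0 0.02 -0.1 0.35" --pt "0 0 0 0.03 0.045 -0.135 0.35" --pt "0 0 0 0.06 0.07 -0.157 0.35" --pt "0 0 0 0.09 0.095 -0.157 0.35" --pt "0 0 0 0.12 0.113 -0.157 0.35" --pt "0 0 0 0.132 0.114 -0.157 0.35" --pt "0 0 0 0.132 0.114 -0.157 0.35" --pt "0 0 0 0.132 0.114 -0.157 0.35"

```text
t: 3.48
ee_pos: [0.5455, -0.0298, 0.3294]
ee_rot: [[-0.01, 1.0, -0.002], [1.0, 0.01, -0.0], [-0.0, -0.002, -1.0]]
wrist_force: [0.4, -0.5, 0.4]
grip_width: 0.0298
```

```bash
python3 - <<'E'
from h import *
c=grab("wrist");save(c,"w2");P=cloud(c);np.savez("w2.npz",P=P,**{k:c[k] for k in("K","R","t","pixels")})
p=P[(np.arange(384)<222)].reshape(-1,3)
for lo,hi in((.046,.0535),(.053,.062),(.075,.092),(.088,.12)):
    q=p[(p[:,2]>lo)&(p[:,2]<hi)&(np.linalg.norm(p[:,:2]-[.545,.07],axis=1)<.075),:2]
    if len(q)>5: (ce,r)=cv2.minEnclosingCircle(q.astype(np.float32));print(lo,hi,len(q),q.min(0).round(4),q.max(0).round(4),np.round(ce,4),round(r,4))
print(bot.get_obs()["ee_pos"])
E
```

```text
0.046 0.0535 11136 [0.4896 0.0086] [0.601  0.1145] [0.5453 0.0638] 0.056
0.053 0.062 369 [0.5225 0.0334] [0.578  0.0849] [0.5503 0.0591] 0.038
0.075 0.092 1136 [0.523  0.0646] [0.5724 0.1069] [0.5477 0.0895] 0.025
0.088 0.12 3810 [0.5232 0.0649] [0.572  0.1066] [0.5477 0.0892] 0.0247
[ 0.5452412  -0.03073181  0.3294169 ]
```

View pics/w2.png

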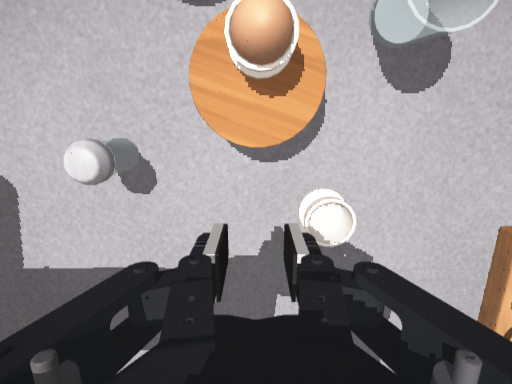

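The wrist view shows the stand centred at about (258,75) and the cup at about (262,35). By depth, the stand is at (0.545,0.064) with r 56 mm and the rim is at (0.548,0.0895) with r 25 mm, so the offset is 26 mm. Both agree with the given sizes. I'll cross over the egg to its far side.

Emit:
drive_tool --pt "0 0 0 0.02 0.004 0 0.35" --pt "0 0 0 0.045 0.004 0 0.35" --pt "0 0 0 0.075 0.004 0 0.35" --pt "0 0 0 0.105 0.004 0 0.35" --pt "0 0 0 0.135 0.004 0 0.35" --pt "0 0 0 0.16 0.004 0 0.35" --pt "0 0 0 0.175 0.004 0 0.35" --pt "0 0 0 0.181 0.004 0 0.35" --pt "0 0 0 0.181 0.004 0 0.35" --pt "0 0 0 0.181 0.004 0 0.35"

```text
t: 4.37
ee_pos: [0.5479, 0.149, 0.3292]
ee_rot: [[-0.007, 1.0, -0.002], [1.0, 0.007, -0.001], [-0.001, -0.002, -1.0]]
wrist_force: [0.7, -1.2, 0.5]
grip_width: 0.0299
```

Emit:
drive_tool --pt "0 0 0 0.008 0 0.015 0.35" --pt "0 0 0 0.008 0 0.035 0.35" --pt "0 0 0 0.008 0 0.055 0.35" --pt "0 0 0 0.008 0 0.075 0.35" --pt "0 0 0 0.008 0 0.088 0.35" --pt "0 0 0 0.008 0 0.093 0.35" --pt "0 0 0 0.008 0 0.093 0.35" --pt "0 0 0 0.008 0 0.093 0.35"

```text
t: 5.03
ee_pos: [0.548, 0.1564, 0.2371]
ee_rot: [[-0.006, 1.0, -0.001], [1.0, 0.006, -0.001], [-0.001, -0.001, -1.0]]
wrist_force: [0.5, 0.4, 0.7]
grip_width: 0.0296
```

Emit:
drive_tool --pt "0 0 0 0 0 0.005 0.35" --pt "0 0 0 -0.004 0 0.01 0.35" --pt "0 0 0 -0.01 0 0.0116 0.35" --pt "0 0 0 -0.016 0 0.0116 0.35" --pt "0 0 0 -0.021 0 0.0116 0.35" --pt "0 0 0 -0.022 0 0.0116 0.35" --pt "0 0 0 -0.022 0 0.0116 0.35"

```text
t: 5.62
ee_pos: [0.5483, 0.1338, 0.2259]
ee_rot: [[-0.005, 1.0, -0.0], [1.0, 0.005, -0.001], [-0.001, -0.0, -1.0]]
wrist_force: [-0.7, 0.2, -0.3]
grip_width: 0.0296
```

```bash
python3 - <<'E'
from h import *
a=grab("scene");b=grab("side")
def crop(c,X):
    p=c["K"]@(c["R"]@np.array(X)+c["t"]);u,v=(p[:2]/p[2]).astype(int);u0=max(u-60,0);v0=max(v-75,0)
    return cv2.resize(c["pixels"][v0:v0+150,u0:u0+120,::-1],(400,500),interpolation=cv2.INTER_CUBIC)
X=[.546,.09,.08];cv2.imwrite("pics/s3.png",np.hstack([crop(a,X),crop(b,X)]))
E
```

```text
(no output)
```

View pics/s3.png

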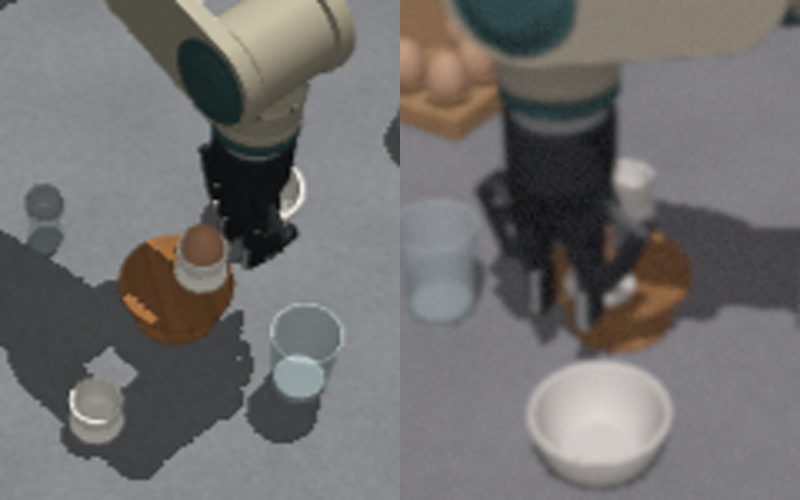

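The hand stands just beyond the cup at about (205,265) in the left crop and is still clear of it. I'll start the slow push.

Emit:
drive_tool --pt "0 0 0 -0.003 0 0.0003 0.35" --pt "0 0 0 -0.006 0 0.0004 0.35" --pt "0 0 0 -0.009 0 0.0004 0.35" --pt "0 0 0 -0.011 0 0.0004 0.35" --pt "0 0 0 -0.013 -0.0002 0.0004 0.35" --pt "0 0 0 -0.015 -0.0004 0.0004 0.35" --pt "0 0 0 -0.017 -0.0006 0.0004 0.35" --pt "0 0 0 -0.019 -0.0008 0.0004 0.35" --pt "0 0 0 -0.021 -0.001 0.0004 0.35" --pt "0 0 0 -0.021 -0.001 0.0004 0.35"

```text
t: 6.55
ee_pos: [0.5473, 0.113, 0.2254]
ee_rot: [[-0.006, 1.0, -0.0], [1.0, 0.006, -0.001], [-0.001, -0.0, -1.0]]
wrist_force: [0.4, -0.4, 0.5]
grip_width: 0.0299
```

```bash
cat > m.py <<'E'
from h import *
c=grab("scene");P=cloud(c).reshape(-1,3);col=c["pixels"].reshape(-1,3).astype(int)
m=(np.linalg.norm(P[:,:2]-[.546,.075],axis=1)<.06)&(P[:,2]>.075)&(P[:,2]<.125)&(col[:,0]>col[:,2]+25)
q=P[m];print("egg px",len(q),"x",np.percentile(q[:,0],[1,50,99]).round(4),"y",np.percentile(q[:,1],[1,50,99]).round(4),"ztop",q[:,2].max().round(4))
# sphere-ish fit of the egg: x,y centre, r (top half)
from scipy.optimize import least_squares
f=lambda s:np.hypot(np.hypot(q[:,0]-s[0],q[:,1]-s[1])/21,(q[:,2]-s[2])/27)*1e3-1
print("egg centre",least_squares(f,[q[:,0].mean(),q[:,1].mean()-.005,.09],loss="soft_l1",f_scale=.1).x.round(4))
E
python3 m.py; python3 - <<'E'
# same fit on the initial scene image for reference
import numpy as np
from scipy.optimize import least_squares
P=np.load("c1.npz")["A"].reshape(-1,3);q=P[(np.linalg.norm(P[:,:2]-[.548,.09],axis=1)<.03)&(P[:,2]>.095)]
f=lambda s:np.hypot(np.hypot(q[:,0]-s[0],q[:,1]-s[1])/21,(q[:,2]-s[2])/27)*1e3-1
print("initial",least_squares(f,[q[:,0].mean(),q[:,1].mean(),.09],loss="soft_l1",f_scale=.1).x.round(4))
E
```

```text
egg px 142 x [0.5263 0.5522 0.5653] y [0.06   0.0752 0.1019] ztop 0.12
egg centre [0.5432 0.0811 0.0895]
initial [0.5451 0.0888 0.0891]
```

The egg moved about 8 mm and is still upright, so the push is working as predicted. I'll continue.

Emit:
drive_tool --pt "0 0 0 -0.002 -0.0002 0 0.35" --pt "0 0 0 -0.004 -0.0004 0 0.35" --pt "0 0 0 -0.006 -0.0006 0 0.35" --pt "0 0 0 -0.008 -0.0008 0 0.35" --pt "0 0 0 -0.01 -0.001 0 0.35" --pt "0 0 0 -0.012 -0.0012 0 0.35" --pt "0 0 0 -0.014 -0.0014 0 0.35" --pt "0 0 0 -0.016 -0.0016 0 0.35" --pt "0 0 0 -0.017 -0.0016 0 0.35" --pt "0 0 0 -0.017 -0.0016 0 0.35"

```text
t: 7.43
ee_pos: [0.5458, 0.0958, 0.2253]
ee_rot: [[-0.005, 1.0, -0.001], [1.0, 0.005, -0.001], [-0.001, -0.001, -1.0]]
wrist_force: [-0.1, 1.0, 0.3]
grip_width: 0.0299
```

```bash
python3 m.py
```

```text
egg px 146 x [0.526  0.5516 0.5648] y [0.0427 0.0578 0.085 ] ztop 0.1214
egg centre [0.5423 0.0639 0.0901]
```

The egg's centre is now at y≈0.064, which matches the stand. I'll back straight away, rise, and look from above.

Emit:
drive_tool --pt "0 0 0 0.003 0 0 0.35" --pt "0 0 0 0.01 0 0 0.35" --pt "0 0 0 0.022 0 0 0.35" --pt "0 0 0 0.037 0 0 0.35" --pt "0 0 0 0.045 0 -0.01 0.35" --pt "0 0 0 0.045 0 -0.035 0.35" --pt "0 0 0 0.045 0 -0.065 0.35" --pt "0 0 0 0.045 0 -0.095 0.35" --pt "0 0 0 0.045 0 -0.105 0.35" --pt "0 0 0 0.045 0 -0.105 0.35"

```text
t: 8.32
ee_pos: [0.546, 0.1417, 0.3346]
ee_rot: [[-0.006, 1.0, 0.007], [1.0, 0.006, 0.0], [-0.0, 0.007, -1.0]]
wrist_force: [0.2, 0.5, 0.3]
grip_width: 0.0298
```

Emit:
drive_tool --pt "0 0 0 -0.015 0 0 0.35" --pt "0 0 0 -0.04 0 0 0.35" --pt "0 0 0 -0.07 0 0 0.35" --pt "0 0 0 -0.1 0 0 0.35" --pt "0 0 0 -0.13 0 0 0.35" --pt "0 0 0 -0.155 0 0 0.35" --pt "0 0 0 -0.168 0 0 0.35" --pt "0 0 0 -0.17 0 0 0.35" --pt "0 0 0 -0.17 0 0 0.35"

```text
t: 9.07
ee_pos: [0.547, -0.0281, 0.3337]
ee_rot: [[-0.005, 1.0, 0.005], [1.0, 0.005, 0.001], [0.001, 0.005, -1.0]]
wrist_force: [0.6, -0.6, -0.3]
grip_width: 0.0297
```

```bash
python3 - <<'E'
from h import *
c=grab("wrist");save(c,"w3");P=cloud(c)
p=P[(np.arange(384)<222)].reshape(-1,3)
for lo,hi in((.046,.0535),(.08,.092),(.1,.12)):
    q=p[(p[:,2]>lo)&(p[:,2]<hi)&(np.linalg.norm(p[:,:2]-[.545,.065],axis=1)<.07),:2]
    (ce,r)=cv2.minEnclosingCircle(q.astype(np.float32));print(lo,hi,len(q),q.min(0).round(4),q.max(0).round(4),np.round(ce,4),round(r,4))
E
python3 m.py
```

```text
0.046 0.0535 10873 [0.4899 0.0084] [0.6011 0.119 ] [0.5453 0.0638] 0.056
0.08 0.092 1141 [0.5207 0.0395] [0.57   0.0889] [0.5454 0.0641] 0.0249
0.1 0.12 2532 [0.5269 0.0459] [0.5632 0.0821] [0.5454 0.0642] 0.0186
egg px 147 x [0.5224 0.5508 0.5642] y [0.0426 0.0582 0.081 ] ztop 0.1193
egg centre [0.5416 0.0637 0.0901]
```

View pics/w3.png

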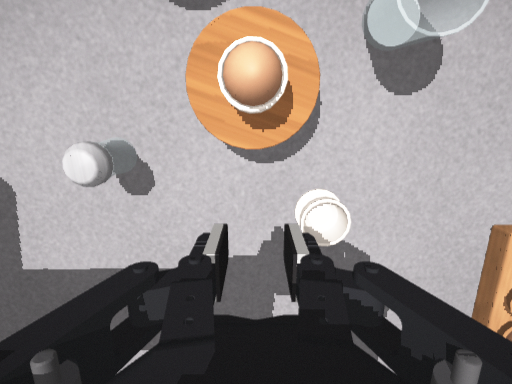

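The cup at (253,74) is centred on the stand at (253,77). The measured offset is under 1 mm, the stand hasn't moved, and the egg is seated. The hand is clear, so I'm handing in.

```bash
python3 -c "
from bench import ticket;print(ticket.sign_off())"
```

```text
the job is handed in; nothing more can be done
None
```

The egg cup now stands in the middle of the stand with the egg still in it. I handed the job in at about 9 s of the 58 s allowed; no verdict is reported.

**What I did:** I touched the fingertips once on bare table to calibrate their height. Then I pushed the cup's foot about 26 mm with the two fingertips, about 2.5 mm above the stand's top. I made two slow, continuous pushes at about 2 cm/s rather than separate taps. I then backed the hand off, raised it and moved it clear.

**Last checks (wrist camera):**
- **Cup and egg:** the cup's axis is at (0.5454, 0.0641) and the stand's at (0.5453, 0.0638), an offset under 1 mm. The egg's axis matches the cup's.
- **Stand:** it measures the same position as before the push.
- **Bystanders:** those in view (shaker, spare cup, glass) look unmoved. I did not re-measure any of them, and the dome, bowl, spoon and spatula were not in the last view.

**Disagreements:** the scene camera put the egg's x about 3–4 mm lower than the wrist camera did. That gap was about 2.6 mm before any contact, so I took it as mostly calibration error. After one long downward move the arm was about 5 mm off target, so I corrected from the measured pose.

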